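Nip a glued blank in the bench glue press

TASK

Push the glued wooden blank along the channel of the green bench press until its inner end is fully home against the steel stop. Then screw the black knob down clockwise, regripping as often as needed, until the sprung pad presses firmly on the blank with its spring about half compressed, and let go; do not crush the blank by running the spring solid. Leave the bottle, glue tube and scrubbing brush where they are.

Things in the scene. Friction and masses are not known exactly. Their poses are not given: they have to be found in the camera images.
- press: green C-shaped bench press, fixed. Origin on the worktop under the vertical screw axis; z up; open front at its own -x, column at +x (x 75 to 120 mm). Base plate x -150 to 120, y -60 to 60, top z 20 mm. Channel 56 mm wide along x between rails 10 mm high (x -110 to 40). Overhanging arm 60 mm wide, z 140 to 175 mm, round nose to x = -34; in front of that nothing stands above the rails
- stop_face (a point): centre of the face of the steel stop at the end of the channel (x = +50 mm in the press frame, z = 35 mm; the stop is 24 mm high above the base plate); the blank's inner end must touch it
- blank: loose glued blank of two wood plies (light over brown), 170 x 50 x 30 mm, lying on the base plate in the channel, under the pad. Origin at the centre of its underside; its x runs lengthwise to its inner end (as the press's x), z up. It starts 30 to 55 mm short of the stop, its outer end sticking out in front
- blank_inner_end (a point): centre of the blank's inner end face (towards the stop)
- blank_outer_end (a point): centre of the blank's outer end face (50 mm wide, 30 mm high), the face to push on; when home it lies 120 mm in front of the screw axis
- carrier: steel disc on the lower end of the screw, 44 mm across; does not turn, moves down with the screw 20 mm per full turn of the knob. Origin at the centre of its lower face
- pad: rubber-faced round pad, 48 mm across, 14 mm thick, on a spring below the carrier. Origin at the centre of its lower face: 28 mm below the carrier's origin while free, 16 mm when the spring is solid (12 mm travel). Spring: 10 N at first touch and 5 N per mm, so 40 N half compressed, 70 N solid. Starts 16 to 26 mm above the blank
- knob (a joint): turn of the knob, rad, grows clockwise seen from above = screwing down, 20 mm a turn; 0 is fully up, starts between 5 and 8.3. The screw stays where it is left. The free screw takes about 0.26 N m to turn; each newton of pad force adds 0.0032 N m (0.13 N m more at half compression)
- knob_grip (a point): grip point on the vertical axis of the black knurled round knob (50 mm across, 36 mm high), 24 mm above its lower face and 12 mm below its top; at the start 0.239 to 0.25 m above the worktop; sinks 20 mm per turn; its lower face always stays 13 mm or more above the arm of the press
- mug: white enamel mug, 82 mm across without the handle, 91 mm high, stuck down; origin at its underside centre
- glue: red glue tube lying flat, 43 x 146 x 29 mm; a bystander, origin at its underside centre
- tape_roll: yellow tape roll lying flat, 92 mm across, 48 mm high, stuck down; origin at its underside centre
- brush: wooden scrubbing brush, 56 x 152 x 46 mm; a bystander, origin at its underside centre
- drink_bottle: white bottle with a yellow cap, 66 mm across, 190 mm high, standing loose well to the left; a bystander, origin at its underside centre

How it is judged:
On the way:
1. the blank is pushed home against the stop before it is clamped (x of blank_inner_end in the frame of stop_face above -0.004 m and contact force between pad and blank below 1 N), for 0.2 s.
At the end, for the whole second after the job is handed in: The blank's inner end is within 4 mm of the stop, the pad presses on the blank with 20 to 65 N (spring compressed by about 2 to 11 of its 12 mm), and the knob and blank are at rest with the gripper off (x of blank_inner_end in the frame of stop_face above -0.004 m and contact force between pad and blank between 20 and 65 N and velocity of joint knob between -0.1 and 0.1 rad/s and linear speed of blank below 0.01 m/s); the robot touches nothing.
It fails at once if the blank is crushed: pad force above 90 N (spring solid) (contact force between pad and blank above 90 N).
It fails at once if a bystander (bottle, glue tube, brush) is moved by more than 25 mm (distance of any of drink_bottle, glue, brush from where it was at the start of the episode above 0.025 m).
It also fails if it takes over 72 s, if anything falls off the work surface, if the arm or the gripper's body presses on something with over 40 N, if the wrist force passes 120 N, or if a joint passes its speed limit or range.

ROBOT

A 6-joint arm with a two-finger parallel gripper is mounted at the origin on the work surface; the furniture and walls round the work are solid. World frame = base frame: x ahead of the robot, y to its left, z up, the work surface at z = 0. Lengths are in m, angles in rad, forces in N, time in s.
With the tool pointing down it reaches from about 0.275 to 0.75 m from the base axis. Payload 10.2 kg.
Tool frame: the origin (TCP) lies midway between the tips of the shut fingers; the grasp point (between the pads) lies 19 mm behind it (env.hold_point_z is the distance from the TCP to the grasp point, in m); z points along the fingers, y is the line along which they close (so a half turn about z gives the same grasp; the last joint's range is limited). The gripper opens to 85 mm and grips with 20 to 120 N. Pads are 22 mm wide; open, the fingers measure 114 mm over their backs; the gripper's body (76 mm by 85 mm) begins 54 mm behind the grasp point. The pads swing forward as they close: fully open they stand 13 mm farther back than shut.
Start: joints at [-1.559, 0.313, 1.498, -0, 1.331, -0.223], TCP at [0.122, -0.511, 0.231] pointing down, gripper open.
Joint ranges: [-2.94, 2.94], [-0.97, 2.17], [0.19, 2.56], [-1.23, 4.37], [0.02, 3.11], [-2.88, 2.88]. Speed limits (rad/s): [2.39, 2.39, 3.01, 3.14, 3.14, 3.14].

INTERFACE

Orientations are given as a unit quaternion [x, y, z, w].
In Python, from bench import env, kinematics, monitor, eyes, job gives the robot as it stands. The module is installed in compiled form; this text tells all that it offers. Calls block until the motion is done:
- env.reach(position, orientation): joint-space move of the TCP to a pose.
- env.movel(position, velocity=0.15, frame=None, guard=None): straight line of the TCP; frame=None keeps the orientation; velocity is the mean speed in m/s. With guard (N) it stops when the force on the tool has changed by that much, and returns True; else False.
- env.set_joints(angles): joint-space move.
- env.release() and env.close_gripper(effort=None): open the fingers fully, or close them until they stop; effort is the grip in N (None keeps the last).
- env.hold(seconds).
- kinematics.ik(position, orientation): joint angles nearest the present ones, or None.
- monitor.sense(): the state.
- eyes.grab_frame(name): name is "scene" or "top"; returns a dict with "frame" (480x640x3 uint8, red, green, blue), "mtx" (3x3 intrinsics, pixels), "k1" (the pictures are not rectified: a ray, as slopes to the right and down, at radius r is drawn at 1 + k1 r^2 times it, then the intrinsics apply), "view" (4x4, takes a point from world to camera coordinates). Camera axes: x right, y down, z forward; pixel columns grow to the right and rows downward; lengths in m; the calibration is good to about 2 mm. A picture is of the moment at which its call begins. There is no depth.
A pose or a line that the arm cannot do raises env.MotionError and nothing moves.
- job.hand_in(): hands the job in; it is judged then, once.
The state is a dict: "clock": time; "joints": joint angles; "qvel": joint speeds; "joint_efforts": joint torques, N m; "position": TCP position; "ee_rot": TCP orientation; "contact_force": force on the tool from outside, world axes, zero at the start; "ft_torque": the same for the moment, N m; "finger_gap": opening from 0.0 (shut) to 1.0 (fully open); "gripper_force": force on a finger pad.
Only numpy, scipy, OpenCV 4.12 (cv2) and the standard library are available. Lean on these libraries where they do the work, as an engineer would, in place of code of your own. Each camera call takes 0.05 s, during which the arm holds its last target. There are 200 camera calls.

## Working session

There is one attempt and no reset: what is moved stays moved. The work goes in short steps, each a Python script; the robot and the scene stay as the last script left them, time stands still between calls to the robot, and variables do not carry over. Pictures are saved under pics/ and viewed, at most 10 in all, crops included, and the job is handed in when it is done.

```bash
mkdir -p pics
python3 - <<'E'
from bench import env, kinematics, monitor, eyes, job
import cv2,pickle
d={}
for n in("scene","top"):
    f=eyes.grab_frame(n);d[n]=f
    cv2.imwrite(f"pics/{n}0.png",f["frame"][:,:,::-1]);print(n,f["mtx"],f["k1"],f["view"])
pickle.dump(d,open("f0.pkl","wb"))
s=monitor.sense();print(s,env.hold_point_z)
E
```

```text
scene [[547.6754069    0.         320.40707298]
 [  0.         547.6754069  238.97947711]
 [  0.           0.           1.        ]] 0.05602639637733522 [[ 0.69478573 -0.71918997 -0.00621053 -0.33987509]
 [-0.2911814  -0.273384   -0.91677401  0.2895417 ]
 [ 0.65763681  0.63876989 -0.39935804  1.19051649]
 [ 0.          0.          0.          1.        ]]
top [[435.07392402   0.         315.11628837]
 [  0.         435.07392402 241.55427237]
 [  0.           0.           1.        ]] -0.06802006130146024 [[-3.62256191e-01 -9.32078027e-01 -1.00150571e-03  1.82546980e-01]
 [-9.05246281e-01  3.52083469e-01 -2.37836924e-01  4.67251265e-01]
 [ 2.22035184e-01 -8.52512888e-02 -9.71304584e-01  1.17840147e+00]
 [ 0.00000000e+00  0.00000000e+00  0.00000000e+00  1.00000000e+00]]
{'clock': 0.1, 'joints': array([-1.55938792e+00,  3.13404179e-01,  1.49835096e+00, -2.88254211e-06,
        1.33101062e+00, -2.23387215e-01]), 'qvel': array([ 0.00106165, -0.00281006, -0.00181649, -0.00115565, -0.00035743,
       -0.00030412]), 'joint_efforts': array([ 1.83094500e-03, -4.12902939e+01, -2.60146308e+01, -2.29583875e-04,
        3.01966509e-03, -2.48535247e-05]), 'position': array([ 0.12212952, -0.51036213,  0.23079094]), 'ee_rot': array([ 9.93116577e-01,  1.17128648e-01,  6.06601635e-05, -5.83410236e-04]), 'contact_force': array([ 0.17972311, -0.19540688,  0.19518438]), 'ft_torque': array([-0.01403938, -0.0013454 , -0.03215373]), 'gripper_force': 0.0, 'finger_gap': 1.0007673907051096} 0.0187
```

View pics/scene0.png

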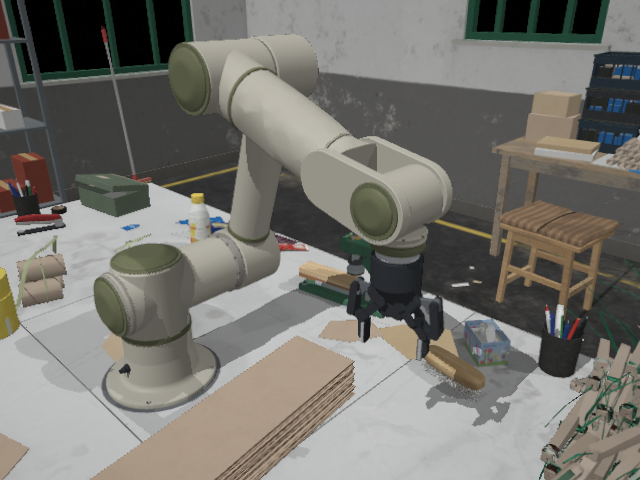

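View pics/top0.png

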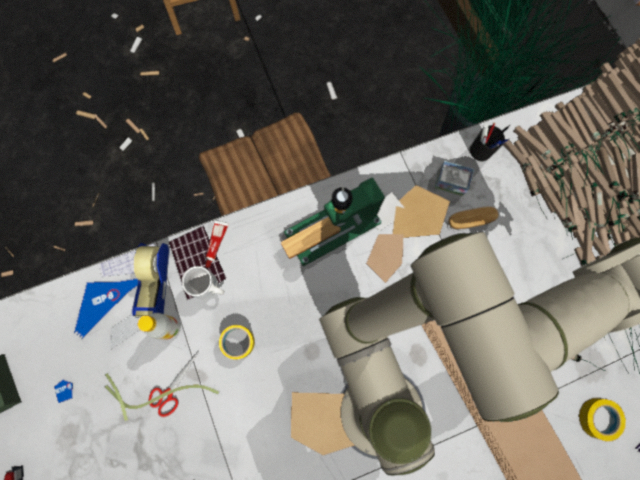

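The press is near top (335,215): knob at about (341,198), blank's outer end at about (290,245), column to the right. In the scene view the arm partly hides it. I'll zoom the top view.

```bash
cat > h.py <<'E'
import numpy as np,cv2
from scipy.spatial.transform import Rotation as R
def ray(f,uv):
    K=f["mtx"];k=f["k1"]
    p=cv2.undistortPoints(np.array([[uv]],float),K,np.array([k,0,0,0.]))[0,0]
    V=f["view"];Rm=V[:3,:3];o=-Rm.T@V[:3,3]
    return o,Rm.T@np.array([p[0],p[1],1])
def onplane(f,uv,z):
    o,d=ray(f,uv);return o+d*(z-o[2])/d[2]
def proj(f,P):
    V=f["view"];c=V[:3,:3]@np.array(P)+V[:3,3]
    a=c[:2]/c[2];a=a*(1+f["k1"]*(a@a));return f["mtx"][:2,:2]@a+f["mtx"][:2,2]
E
python3 - <<'E'
import pickle,cv2
d=pickle.load(open("f0.pkl","rb"))
a=d["top"]["frame"][165:285,255:405,::-1]
cv2.imwrite("pics/tc.png",cv2.resize(a,None,fx=5,fy=5,interpolation=cv2.INTER_CUBIC))
E
```

```text
(no output)
```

View pics/tc.png

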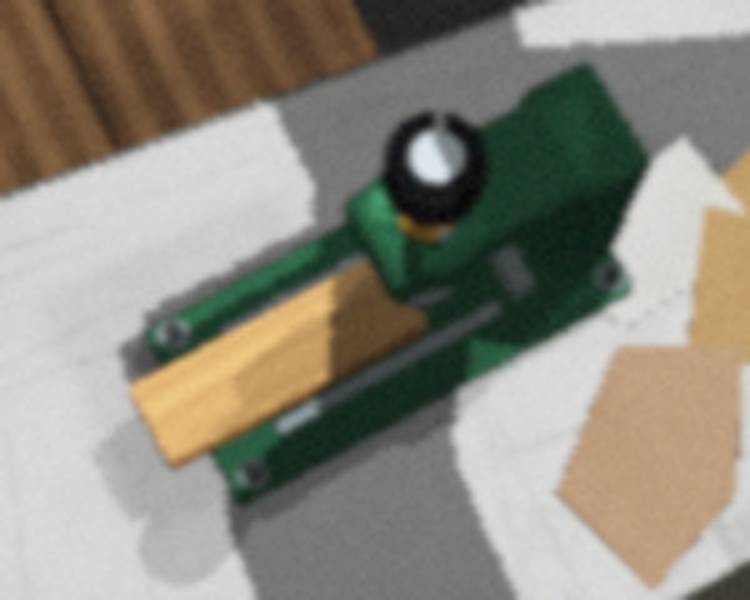

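The crop shows the knob top centred at about crop (437,158), base bolts at (172,332), (250,472) and (608,275), and blank outer top corners at (131,387) and (173,467).

Run:
```python
import pickle,cv2
from h import *
np.set_printoptions(precision=4,suppress=True)
d=pickle.load(open("f0.pkl","rb"));t=d["top"]
c=lambda u,v:(255+u/5-.4,165+v/5-.4)
P={n:onplane(t,c(*uv),z) for n,uv,z in [("boltL",(172,332),.022),("boltR",(250,472),.022),("boltB",(608,275),.022),("oL",(131,387),.05),("oR",(173,467),.05),("iR",(430,320),.05),("knob",(437,160),.257),("cornF",(240,500),.02),("cornB",(632,290),.02)]}
for n,p in P.items():print(n,p)
def yaw(a,b):
    v=P[b]-P[a];return np.degrees(np.arctan2(v[1],v[0])),np.linalg.norm(v)
print(yaw("boltR","boltB"),yaw("cornF","cornB"),yaw("oR","iR"),yaw("oL","oR"),yaw("boltL","boltR"))
# knob top bright/black mask
f=t["frame"];sub=f[165:285,255:405].astype(int)
# glue tube / mug / brush
hsv=cv2.cvtColor(f,cv2.COLOR_RGB2HSV)
m=((hsv[...,0]<6)|(hsv[...,0]>174))&(hsv[...,1]>170)&(hsv[...,2]>120)
n,l,s,ce=cv2.connectedComponentsWithStats(m.astype(np.uint8))
for i in range(1,n):
    if s[i,4]>40:
        x,y,w,h=s[i,:4];print("red",s[i],onplane(t,ce[i],.02),[onplane(t,(u,v),.02)[:2] for u in(x,x+w) for v in(y,y+h)])
print("mug",onplane(t,(197,281),.091),"cam",ray(t,(320,240))[0])
print("brushlow",onplane(t,(473,216),.04))
# wood mask for blank
m=((hsv[...,0]>8)&(hsv[...,0]<24)&(hsv[...,1]>110)&(hsv[...,2]>70)).astype(np.uint8)
m2=np.zeros_like(m);m2[210:265,278:345]=m[210:265,278:345]
n,l,s,ce=cv2.connectedComponentsWithStats(m2);i=1+np.argmax(s[1:,4]);print(s[i])
co,_=cv2.findContours((l==i).astype(np.uint8),0,1)
q=np.array([onplane(t,p[0],.05)[:2] for p in max(co,key=cv2.contourArea)],np.float32)
print(cv2.minAreaRect(q))
```

```text
boltL [0.5671 0.0578 0.022 ]
boltR [0.4721 0.045  0.022 ]
boltB [ 0.5063 -0.195   0.022 ]
oL [0.5374 0.092  0.05  ]
oR [0.4851 0.0859 0.05  ]
iR [ 0.5123 -0.0819  0.05  ]
knob [ 0.5369 -0.0831  0.257 ]
cornF [0.4592 0.0561 0.02  ]
cornB [ 0.4931 -0.2051  0.02  ]
(np.float64(-81.88559912579139), np.float64(0.24236783534136583)) (np.float64(-82.60436446457692), np.float64(0.2634285623666314)) (np.float64(-80.77883401732791), np.float64(0.17004629006337965)) (np.float64(-173.36073535076605), np.float64(0.05270465026706339)) (np.float64(-172.32836524250652), np.float64(0.09582433189450451))
red [207 227  19  31 142] [0.6084 0.2744 0.02  ] [array([0.6675, 0.28  ]), array([0.5781, 0.3088]), array([0.6469, 0.2273]), array([0.558 , 0.2569])]
red [151 394  27  22 119] [0.2319 0.5433 0.02  ] [array([0.272 , 0.5729]), array([0.2167, 0.59  ]), array([0.246 , 0.5024]), array([0.1911, 0.5201])]
mug [0.5072 0.3423 0.091 ] cam [0.2275 0.1061 1.2559]
brushlow [ 0.409  -0.4622  0.04  ]
[282 218  58  40 997]
((0.523097038269043, 0.006696224212646484), (0.056340157985687256, 0.1662522405385971), 8.02845287322998)
```

```bash
cat >> h.py <<'E'
YAW=np.radians(-82.); U=np.array([np.cos(YAW),np.sin(YAW),0]); O=np.array([.5375,-.083,0])
def quat(a):  # tool down, tool y axis at world angle a
    y=np.array([np.cos(a),np.sin(a),0]);z=np.array([0,0,-1.]);return R.from_matrix(np.c_[np.cross(y,z),y,z]).as_quat()
E
python3 - <<'E'
from bench import env, kinematics, monitor, eyes
from h import *
np.set_printoptions(precision=3,suppress=True)
p=lambda x,z:O+U*x+[0,0,z]
for a in (YAW+np.pi/2,YAW-np.pi/2):
    q=quat(a);print(kinematics.ik(p(-.215,.10),q),kinematics.ik(p(-.131,.035),q))
q=quat(YAW+np.pi/2)
if abs(kinematics.ik(p(-.215,.1),q)[5])>2.6:q=quat(YAW-np.pi/2)
s=monitor.sense()
env.movel(s["position"]+[0,0,.15],velocity=.25)
env.close_gripper(30)
env.reach(p(-.215,.36),q)
env.movel(p(-.215,.036),velocity=.2)
s=monitor.sense();print(s["clock"],s["position"],s["contact_force"],s["finger_gap"])
f=eyes.grab_frame("scene");cv2.imwrite("pics/s1.png",f["frame"][:,:,::-1])
import pickle;pickle.dump({"scene":f,"top":eyes.grab_frame("top")},open("f1.pkl","wb"))
E
```

```text
[ 0.027  0.453  1.667 -0.     1.022 -0.113] [-0.135  0.549  1.721 -0.     0.872 -0.275]
None [-0.135  0.549  1.721 -0.     0.872  2.867]
6.025 [0.508 0.13  0.037] [-0.386  0.163  0.809] -0.0017635325826862456
```

View pics/s1.png

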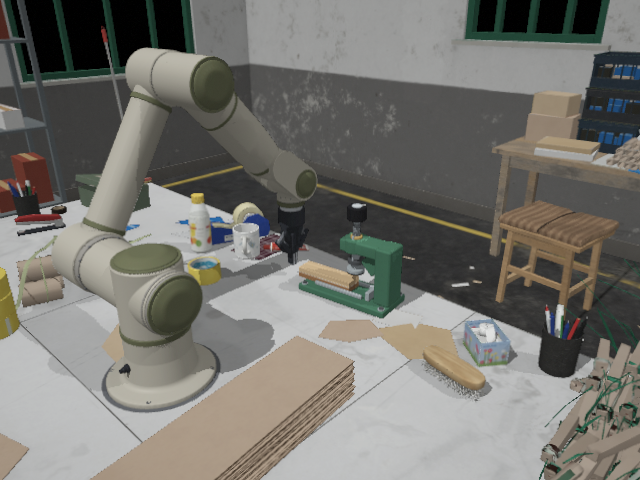

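The press is now clear in the scene view: knob at about (356,212), blank at (300–355, 265–290), fingers in front of its outer end at (291,258). Now measure the knob and push.

Run:
```python
from bench import env, kinematics, monitor, eyes
from h import *
import pickle
np.set_printoptions(precision=4,suppress=True)
d=pickle.load(open("f1.pkl","rb"));f=d["scene"]
g=f["frame"][195:232,338:376].max(2);m=(g<45).astype(np.uint8)
n,l,s,c=cv2.connectedComponentsWithStats(m);i=1+np.argmax(s[1:,4]);x,y,w,h,a=s[i];print("knob bbox",x+338,y+195,w,h)
for zg in (.235,.24,.245,.25):
  Ks=[proj(f,O+[.025*np.cos(t),.025*np.sin(t),zg+dz]) for t in np.linspace(0,6.28,24) for dz in(-.024,.012)]
  Ks=np.array(Ks);print(zg,Ks.min(0),Ks.max(0))
p=lambda x,z:O+U*x+[0,0,z]
print(env.movel(p(-.145,.036),velocity=.06,guard=15)); s=monitor.sense();print(s["clock"],U@(s["position"]-O),s["contact_force"])
hit=env.movel(p(-.115,.036),velocity=.025,guard=15)
s=monitor.sense();print(hit,s["clock"],U@(s["position"]-O),s["position"],s["contact_force"])
for n in("scene","top"):
  f=eyes.grab_frame(n);d[n]=f
a=d["scene"]["frame"][190:320,270:430,::-1];b=d["top"]["frame"][165:295,255:415,::-1]
cv2.imwrite("pics/p2.png",cv2.resize(np.vstack([a,b])[:],None,fx=2.3,fy=2.3,interpolation=2))
pickle.dump(d,open("f2.pkl","wb"))
```

```text
knob bbox 347 203 20 20
0.235 [346.5285 207.7428] [366.3627 227.9913]
0.24 [346.5538 205.9208] [366.4175 226.1582]
0.245 [346.5791 204.0935] [366.4724 224.3197]
0.25 [346.6046 202.2609] [366.5276 222.4758]
False
7.4417 -0.14518054129062796 [-0.2331 -0.3745 -0.5568]
True 8.1667 -0.12952427692021912 [0.5193 0.0452 0.0358] [0.8171 3.6009 2.9914]
```

View pics/p2.png

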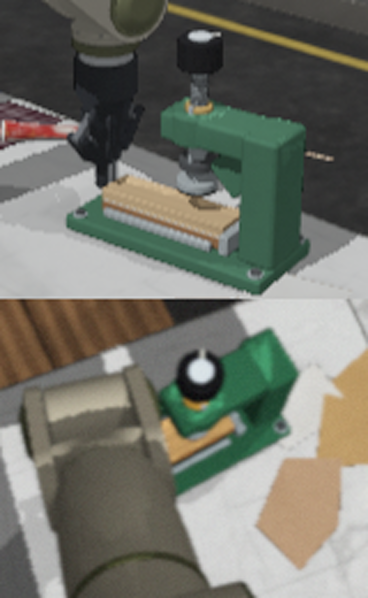

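Blank's inner end now appears to sit on the stop (stroke ended at −0.1295 m, expected −0.131). Press a bit firmer to confirm, then go grip the knob.

Run:
```python
from bench import env, kinematics, monitor, eyes
from h import *
np.set_printoptions(precision=4,suppress=True)
p=lambda x,z:O+U*x+[0,0,z]
hit=env.movel(p(-.115,.036),velocity=.02,guard=25);env.hold(.3)
s=monitor.sense();print(hit,s["clock"],U@(s["position"]-O),s["contact_force"])
env.movel(p(-.18,.036),velocity=.15)
env.movel(p(-.19,.32),velocity=.25)
env.release()
P=O+[0,0,.31]
j=np.array(kinematics.ik(P,quat(YAW+np.pi/2)));a0=j[0]+2.5
env.reach(P,quat(a0));print(monitor.sense()["joints"])
env.movel(O+[0,0,.2295],velocity=.12)
s0=monitor.sense();print(s0["clock"],s0["contact_force"],s0["ft_torque"],s0["joints"])
env.close_gripper(40)
s=monitor.sense();print(s["clock"],s["position"],s["contact_force"],s["ft_torque"],s["finger_gap"],s["gripper_force"])
f=eyes.grab_frame("scene");cv2.imwrite("pics/s3.png",cv2.resize(f["frame"][180:320,270:430,::-1],None,fx=4,fy=4,interpolation=2))
```

```text
True 8.9167 -0.12960418375730334 [0.1212 1.334  0.6895]
[-0.3684  0.3137  1.2935  0.0001  1.5343 -2.4994]
14.3 [0.3834 0.7371 0.0629] [ 0.033  -0.0448  0.0187] [-0.3686  0.3552  1.4419 -0.      1.3431 -2.5   ]
14.725 [ 0.5378 -0.0833  0.2302] [ 0.573  -1.2771  4.8051] [-0.2008 -0.0187 -0.0378] 0.572582524999868 41.41439616680145
```

View pics/s3.png

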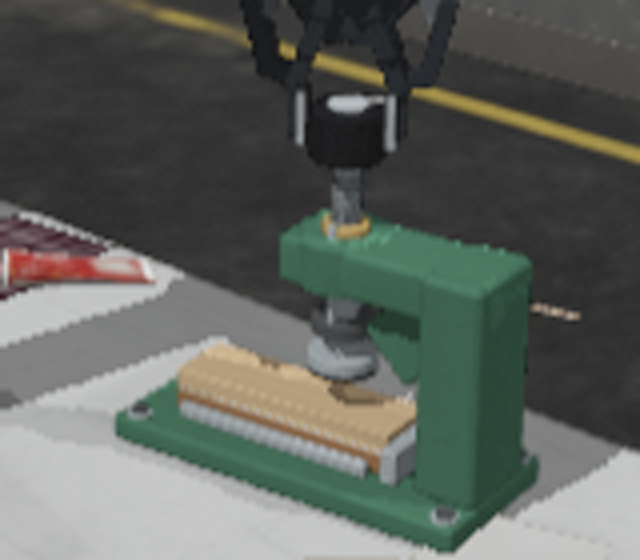

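The fingers hold the knob squarely (crop (345,130)), and the blank sits on the stop (crop (395,455)). Turn the first stroke.

```bash
sed -i 's/(d\/w),q.as_quat())/(d\/w),frame=q.as_quat())/' h.py
python3 - <<'E'
from bench import env, kinematics, monitor, eyes
from h import *
env.close_gripper(60)
turn(env,monitor,.6)
E
```

```text
15.74 z0.2285 F[ 2.1 -3.6  1. ] T[-0.623 -0.262 -0.081] gap0.565 j6 -1.90
```

Run:
```python
from bench import env, kinematics, monitor, eyes
from h import *
turn(env,monitor,4.4,step=1.1,w=1.0)
f=eyes.grab_frame("scene");cv2.imwrite("pics/s4.png",cv2.resize(f["frame"][180:320,270:430,::-1],None,fx=4,fy=4,interpolation=2))
```

```text
16.99 z0.2250 F[ 0.4 -5.5  1.1] T[-0.953 -0.15   0.128] gap0.567 j6 -0.80
18.24 z0.2215 F[-2.7 -7.   1.3] T[-1.43   0.056  0.086] gap0.571 j6 0.30
19.49 z0.2180 F[-4.8 -5.5  3.7] T[-1.39   0.975  0.158] gap0.573 j6 1.40
20.74 z0.2144 F[-4.  -1.   4.9] T[-0.396  1.103  0.085] gap0.570 j6 2.50
```

View pics/s4.png

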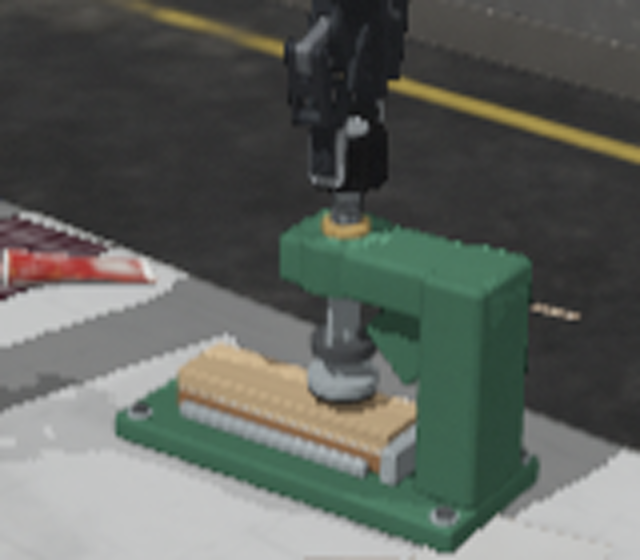

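Pad has come down to just above the blank (lower rim at crop (343,404)); the knob turned 5.0 rad with no slip visible. Estimate the remaining gap while resetting the grip.

Run:
```python
from bench import env, kinematics, monitor, eyes
from h import *
np.set_printoptions(precision=3,suppress=True)
env.release()
s=monitor.sense();j=np.array(s["joints"]);print(s["clock"],s["contact_force"]);j[5]=-2.5;env.set_joints(j)
f=eyes.grab_frame("scene")
import pickle;pickle.dump(f,open("f4.pkl","wb"))
for z in (.05,.054,.058,.062,.066,.07,.074,.078):
  K=np.array([proj(f,O+[.024*np.cos(t),.024*np.sin(t),z]) for t in np.linspace(0,6.28,60)]);i=K[:,1].argmax();print(z,"lowest px",K[i],"crop",(K[i]-[270,180])*4)
g=f["frame"];print(monitor.sense()["clock"])
for (u) in (354,356,358): print(g[268:292,u].tolist())
a=g[230:300,320:400,::-1];cv2.imwrite("pics/s5.png",cv2.resize(a,None,fx=8,fy=8,interpolation=2))
```

```text
21.25 [-0.348 -0.065  0.288]
0.05 lowest px [355.821 284.159] crop [343.286 416.637]
0.054 lowest px [355.85 282.82] crop [343.401 411.278]
0.058 lowest px [355.879 281.477] crop [343.517 405.909]
0.062 lowest px [355.908 280.132] crop [343.634 400.528]
0.066 lowest px [355.938 278.784] crop [343.75  395.135]
0.07 lowest px [355.967 277.433] crop [343.867 389.731]
0.074 lowest px [355.996 276.079] crop [343.985 384.315]
0.078 lowest px [356.026 274.722] crop [344.102 378.887]
25.425
[[67, 69, 71], [65, 67, 70], [66, 68, 71], [78, 82, 83], [95, 101, 103], [115, 122, 124], [141, 149, 151], [152, 160, 162], [152, 159, 162], [145, 153, 155], [135, 142, 144], [104, 110, 113], [47, 46, 44], [82, 71, 55], [103, 88, 67], [152, 131, 101], [186, 162, 128], [181, 159, 125], [168, 147, 115], [172, 150, 118], [185, 163, 129], [185, 166, 139], [155, 135, 116], [133, 99, 69]]
[[64, 67, 69], [62, 64, 66], [63, 64, 66], [77, 81, 83], [87, 92, 94], [87, 91, 94], [129, 136, 139], [152, 160, 162], [147, 154, 158], [137, 143, 146], [126, 133, 135], [97, 103, 104], [47, 47, 44], [82, 71, 55], [103, 88, 67], [153, 133, 103], [178, 156, 122], [180, 157, 124], [177, 154, 122], [169, 147, 115], [173, 150, 118], [178, 159, 130], [174, 154, 128], [152, 124, 97]]
[[59, 59, 62], [56, 58, 60], [61, 64, 65], [78, 82, 83], [86, 91, 93], [86, 91, 93], [127, 135, 138], [152, 160, 163], [134, 141, 143], [114, 120, 122], [116, 122, 125], [88, 93, 96], [55, 51, 46], [87, 75, 58], [103, 88, 68], [154, 133, 103], [183, 160, 127], [185, 163, 129], [177, 155, 122], [165, 144, 112], [169, 148, 115], [173, 151, 119], [181, 168, 148], [173, 157, 140]]
```

View pics/s5.png

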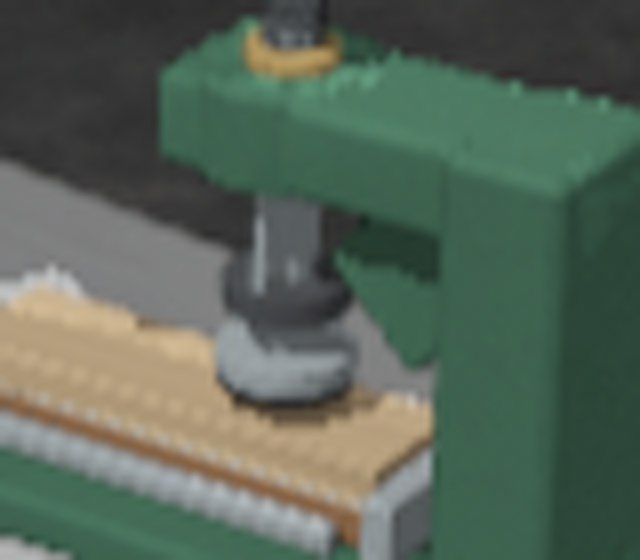

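Pad's lower rim ends at about row 281 (crop (290,405)) → z ≈ 0.0585, so an 8.5 mm gap, agreeing with the turn count. I need 8.5 + 6 mm ≈ 4.55 rad more.

Run:
```python
from bench import env, kinematics, monitor, eyes
from h import *
s=monitor.sense();print(s["contact_force"],s["position"])
env.close_gripper(60)
turn(env,monitor,4.55,step=1.0,w=1.0)
env.release()
p=monitor.sense()["position"];env.movel(np.array([p[0],p[1],.34]),velocity=.15)
s=monitor.sense();print(s["clock"],s["contact_force"])
f=eyes.grab_frame("scene")
for z in (.21,.214,.218,.222,.226):
  K=np.array([proj(f,O+[.025*np.cos(t),.025*np.sin(t),z+dz]) for t in np.linspace(0,6.28,40) for dz in(-.024,.012)]);print(z,K.min(0)[1],K.max(0)[1])
for z in (.066,.068,.070,.072,.074,.076,.078): # carrier lower rim
  K=np.array([proj(f,O+[.022*np.cos(t),.022*np.sin(t),z]) for t in np.linspace(0,6.28,60)]);print("carr",z,K[:,1].max())
g=f["frame"];print(g[205:240,356].max(1),g[255:290,356].tolist())
a=g[200:300,320:410,::-1];cv2.imwrite("pics/s6.png",cv2.resize(a,None,fx=6,fy=6,interpolation=2))
```

```text
[-0.58601697  0.53008788 -0.64765582] [ 0.53802317 -0.08350229  0.21436514]
26.92 z0.2119 F[-0.1 -4.5  1.7] T[-0.953 -0.049  0.086] gap0.572 j6 -1.59
27.98 z0.2090 F[-1.4 -6.1  1.8] T[-1.261  0.372  0.054] gap0.569 j6 -0.68
29.03 z0.2061 F[-3.9 -6.   1.9] T[-1.303  0.525  0.068] gap0.571 j6 0.23
30.09 z0.2032 F[-6.  -5.9  4.6] T[-1.409  1.162  0.05 ] gap0.569 j6 1.14
31.15 z0.2004 F[-6.3 -2.   5.7] T[-0.78   1.443  0.082] gap0.565 j6 2.05
32.6917 [-0.10490931 -0.28472344 -0.19056916]
0.21 216.77168134898233 237.0862548546857
0.214 215.3352661028889 235.6411447711219
0.218 213.89556776918397 234.19270556055451
0.222 212.45257173109746 232.7409222893034
0.226 211.00626327494447 231.28577992324415
carr 0.066 278.4303034357035
carr 0.068 277.75580499967793
carr 0.07 277.08057929471437
carr 0.072 276.4046248000973
carr 0.074 275.72793999028244
carr 0.076 275.0505233348778
carr 0.078 274.37237329862364
[ 52  51  51  54  54  51  51  51  54 147 199 212 212 186 110  42  38  32
  32  31  30  30  31  31  29  31  30  30  62  81  73  82 146 164 128] [[64, 69, 70], [65, 68, 70], [64, 67, 68], [72, 76, 77], [80, 85, 86], [90, 95, 97], [89, 94, 97], [109, 115, 118], [123, 130, 133], [124, 130, 133], [124, 131, 134], [123, 130, 133], [123, 130, 133], [122, 129, 132], [112, 118, 120], [89, 93, 94], [77, 79, 81], [72, 74, 77], [65, 67, 68], [61, 64, 64], [62, 66, 66], [77, 81, 83], [85, 90, 93], [129, 136, 138], [151, 158, 161], [139, 146, 148], [128, 134, 136], [102, 107, 108], [67, 65, 59], [141, 122, 95], [180, 158, 125], [178, 156, 122], [171, 148, 116], [174, 152, 119], [180, 161, 131]]
```

View pics/s6.png

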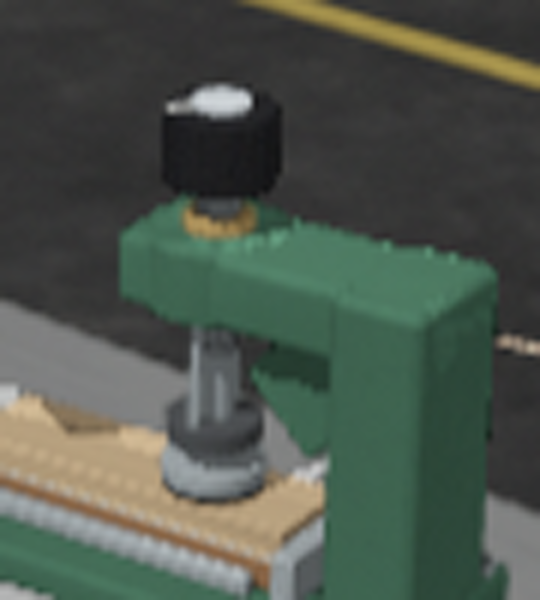

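The pad rests on the blank (lower rim near row 283.5, z ≈ 0.05). The carrier's rim moved down 5 px and the pad's 3 px, so the spring is compressed about 6 mm. The blank is still against the stop and the gripper is clear.

```bash
python3 -c "
from bench import job
print(job.hand_in())"
```

```text
the job is handed in; nothing more can be done
None
```

I pushed the blank home against the stop, clamped it with the spring compressed about 6 of 12 mm (estimated from the camera images), moved the gripper clear and handed the job in; no verdict came back.

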